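# Eject a carved inkstone from its nest

## Robot

A 7-joint arm with a two-finger parallel gripper is mounted at the origin on the work surface. World frame = base frame: x ahead of the robot, y to its left, z up, the work surface at z = 0. Lengths are in mm, angles in degrees, forces in N, time in s.
With the tool pointing down it reaches from about 400 to 900 mm from the base axis. Payload 5.6 kg.
Tool frame: the origin (TCP) lies between the finger pads; the fingertips stand 17 mm ahead of it and the grasp point (between the pads) lies 2 mm behind it; z points along the fingers, y is the line along which they close (so a half turn about z gives the same grasp; the last joint's range is limited). The gripper opens to 92 mm and grips with 3 to 60 N. Pads are 20 mm wide; open, the fingers measure 128 mm over their backs; the gripper's body (75 mm by 189 mm) begins 69 mm behind the grasp point.
Start: joints at [72.365, 26.786, -0.665, 91.828, 0.344, 61.387, -3.226], TCP at [170.074, -627.362, 231.592] pointing down, gripper open.
Joint ranges: [-144.91, 144.91], [-17.63, 115.5], [-89.93, 88.59], [15.96, 139.68], [-74.01, 254.01], [8.47, 105.57], [-167.45, 167.45]. Speed limits (degrees/s): [147.25, 147.25, 180, 180, 180, 180, 180].

## Interface

Orientations are given as a 3x3 rotation matrix whose columns are the frame's x, y, z axes.
In Python, from bench import ctrl gives the robot as it stands.
- The arm moves only by the tool step_arm, never from a script. Its argument "targets" is a list of rows, each a list of 7 numbers: the finger opening in m, from 0 to 0.0919, then the shift along the world's x, y, z in m, then the turn, a rotation vector about the world's x, y, z in degrees. In form: [[gripper, tx, ty, tz, wx, wy, wz], ...]. A call has 1 to 10 rows; each row shifts and turns the commanded pose from where the row before left it; what a row does not reach is not made up. A row lasts 1/10 s, in which the tool goes at most 50 mm and 8.59 degrees, less where a joint would pass 70% of its speed; a pose out of reach is approached as far as the arm can. A call with a gripper value outside its range is refused whole. The fingers move at their own pace and stop on an object; "force" is the grip in N (left out, the last holds). Time passes only in rows, so rows that do not move let the fingers close. It gives the time, the measured TCP pose, the force, the opening and the grip force at its end, in the units of the state.
- ctrl.get_state(): the state, without advancing time (a new reading comes with each control period).
- ctrl.camera(name): name is "scene" or "top" or "wrist"; returns the picture (384x512x3 uint8, red, green, blue); there is no depth.
- ctrl.calibration(name): a dict with "fx", "fy", "cx", "cy" (pixels), "cam_to_world" (4x4, takes a point from camera to world coordinates); the wrist camera has in their place "hand_eye" (4x4, takes a point from camera to tool coordinates, whose origin is the TCP and whose axes are the flange's). Camera axes: x right, y down, z forward; pixel columns grow to the right and rows downward; lengths in mm; the calibration is good to about 2 mm. A picture is of the moment at which its call begins: read the wrist's pose just before it. calibration takes no time and is no camera call.
- ctrl.sign_off(): hands the job in; it is judged then, once.
The state is a dict: "time_s": time; "joints": joint angles; "qd": joint speeds; "effort": joint torques, N m; "eef_pos": TCP position; "orientation": TCP orientation; "ft_force": force on the tool from outside, world axes, zero at the start; "moment": the same for the moment, N m; "opening": finger opening in mm; "grasp_force": force on a finger pad.
Only numpy, scipy, OpenCV 4.12 (cv2) and the standard library are available. Lean on these libraries where they do the work, as an engineer would, in place of code of your own. Each camera call takes 0.05 s, during which the arm holds its last target. There are 200 camera calls.

## Task

The carved inkstone sits sunk in the cavity of the grey carving nest. Press the red ejector paddle all the way down so that the stone rises out of the cavity, then slide it across onto the middle of the cork board beside the nest, lying flat and roughly square to the board. Do not drop the stone, and leave the chisels, the spare inkstone and the mallet where they are; the paddle may stay down.

Things in the scene. Friction and masses are not known exactly. Their poses are not given: they have to be found in the camera images.
- nest: Fixed grey-painted block, 136 (x) x 97 (y) x 84 mm high, with an open cavity 108 x 69 mm in its top (walls 14 mm). Origin: centre of its underside; x points away from the paddle, which sticks out of the -x face; an 8 mm high flange reaches to x = +98 mm. The cavity's floor is a lift plate, 58 mm above the origin with the paddle up, 88 mm (4 mm above the rim) with it fully down.
- ejector (a joint): Hinge of the ejector lever, rad: 0 = paddle up (stone sunk), 0.52 = paddle fully down (stone lifted out). Its axis is parallel to the nest's y axis, at x = -40 mm, z = 42 mm in the nest's frame. Stiff: it takes about 8 to 12 N on the paddle and stays where it is left, carrying the stone.
- paddle_top (a point): Centre of the top face of the red paddle, a plate 40 (along the lever) x 44 (nest y) x 10 mm, 100 mm from the hinge. In the nest's frame it lies at about (-134, 0, 77) mm with the paddle up and (-139, 0, 26) mm fully down. The point turns with the lever.
- inkstone: The loose dark purple-grey carved inkstone in the cavity, 105 (x) x 66 (y) x 25 mm high, about 0.4 kg, with a shallow well in its top. Origin: centre of its underside; z up. In the cavity it has 1.5 mm of play all round, its x axis along the nest's, and its top is 1 mm below the rim.
- cork_board: Fixed stand with a cork top, 160 (x) x 130 (y) x 82 mm high, standing against the nest on its +y or its -y side (it varies), with a 1.5 mm gap and its top 2 mm lower than the nest's rim; axes parallel to the nest's. Origin: centre of its underside.
- tool_tray: Fixed open plywood tray, 170 (x) x 120 (y) x 28 mm high, on the other side of the nest, holding the two chisels. Origin: centre of its underside; axes parallel to the nest's.
- chisel_a: Loose chisel lying in the tray, 145 mm long along its x axis, 20 mm thick, wooden handle. Origin: centre of its underside. To be left alone.
- chisel_b: Loose chisel lying in the tray, 130 mm long along its x axis, 20 mm thick, wooden handle. Origin: centre of its underside. To be left alone.
- spare_stone: Loose paler inkstone, same shape and size as the other, lying on the bench to the left. Origin: centre of its underside. To be left alone.
- mallet: Loose wooden mallet lying on the bench to the right, handle 160 mm along its x axis, head 50 x 100 x 44 mm. Origin: on its underside. To be left alone.
There are look-alikes about, which are no part of the job. Leave any blue look-alike of the inkstone alone.

How it is judged (in metres and radians):
On the way:
1. the ejector paddle is pressed down (joint beyond 0.46 rad) and the inkstone stands raised out of the cavity, its underside level with the rim or higher, still over the nest (value of joint ejector above 0.46 rad and z of inkstone in the frame of nest above 0.082 m and horizontal distance between inkstone and nest below 0.03 m), for 0.2 s.
At the end, for the whole second after the job is handed in: The inkstone lies at rest, right side up and flat on the cork board, its centre within 27 mm (along the board's x) and 30 mm (along y) of the board's centre, its long side within 0.35 rad of the board's (x of inkstone in the frame of cork_board between -0.027 and 0.027 m and y of inkstone in the frame of cork_board between -0.03 and 0.03 m and z of inkstone in the frame of cork_board between 0.078 and 0.086 m and angle between inkstone's own z axis and vertical below 0.06 rad and angle between the x axis of inkstone and the x axis of cork_board, either way round below 0.35 rad and linear speed of inkstone below 0.01 m/s); the robot touches nothing.
It fails at once if the inkstone is dropped or flung: it moves faster than 0.5 m/s without touching the fingers (linear speed of inkstone above 0.5 m/s and contact force between inkstone and the fingers below 0.05 N).
It fails at once if the inkstone falls off the nest or board (height (world z) of inkstone below 0.03 m).
It fails at once if a chisel, the spare stone or the mallet is moved more than 30 mm (distance of any of chisel_a, chisel_b, spare_stone, mallet from where it was at the start of the episode above 0.03 m).
It also fails if it takes over 40 s, if anything falls off the work surface, if the arm or the gripper's body presses on something with over 40 N, if the wrist force passes 120 N, or if a joint passes its speed limit or range.

## Working session

There is one attempt and no reset: what is moved stays moved. The work goes in short steps, Python scripts to look and compute and a tool call to move; the robot and the scene stay as the last step left them, time stands still between calls to the robot, and variables do not carry over. Pictures are saved under pics/ and viewed, at most 10 in all, crops included, and the job is handed in when it is done.

Besides the shell and the picture viewer there is one more tool, called after "Call:" by a JSON object that holds its "fn" and its "kwargs", one argument or row to a line. step_arm: Moves the arm, as the interface text tells. Its arguments: {"type":"object","properties":{"targets":{"type":"array","items":{"type":"array","items":{"type":"number"}}},"force":{"type":"number"}},"required":["targets"]}

```bash
mkdir -p pics
cat > h.py <<'E'
import numpy as np, cv2
from bench import ctrl
def ray(name,u,v):
    c=ctrl.calibration(name); 
    d=np.array([(u-c["cx"])/c["fx"],(v-c["cy"])/c["fy"],1.0])
    if "cam_to_world" in c: T=np.array(c["cam_to_world"])
    else:
        s=ctrl.get_state(); T=np.eye(4); T[:3,:3]=np.array(s["orientation"]); T[:3,3]=s["eef_pos"]; T=T@np.array(c["hand_eye"])
    return T[:3,3],T[:3,:3]@d
def onplane(name,u,v,z):
    o,d=ray(name,u,v); return o+d*(z-o[2])/d[2]
E
python3 - <<'E'
from h import *
for n in("top","scene"):
    im=ctrl.camera(n); cv2.imwrite(f"pics/{n}0.png",cv2.cvtColor(im,cv2.COLOR_RGB2BGR))
    c=ctrl.calibration(n);print(n,c["fx"],np.round(c["cam_to_world"],2).tolist())
print(ctrl.get_state())
E
```

```text
top 381.3897422633376 [[0.02, -0.99, 0.11, 423.33], [-1.0, -0.02, 0.0, -12.69], [-0.0, -0.11, -0.99, 1006.76], [0.0, 0.0, 0.0, 1.0]]
scene 385.0396199700829 [[-0.58, 0.68, -0.45, 1011.34], [0.82, 0.49, -0.31, 336.56], [0.01, -0.55, -0.84, 969.24], [0.0, 0.0, 0.0, 1.0]]
{'time_s': 0.1, 'joints': array([72.36478303, 26.8320741 , -0.66493105, 91.87399243,  0.34380432,
       61.38672036, -3.22581762]), 'qd': array([-0.04170833, -0.13231961, -0.02808145, -0.03550389, -0.00449782,
       -0.00663017, -0.0696232 ]), 'effort': array([ 1.10070083e-03, -5.21644843e+01, -1.24925282e-02, -2.44363296e+01,
       -5.67660830e-02,  1.41325139e-02,  5.21561606e-05]), 'eef_pos': array([ 169.92182062, -626.89182271,  230.73483496]), 'orientation': array([[ 9.65163343e-01,  2.61647561e-01, -5.23677761e-04],
       [ 2.61648061e-01, -9.65162191e-01,  1.49598514e-03],
       [-1.14013111e-04, -1.58088929e-03, -9.99998744e-01]]), 'ft_force': array([ 0.83619693,  0.3159998 , -0.34673249]), 'moment': array([0.02028617, 0.01695528, 0.03869065]), 'grasp_force': 0.0, 'opening': 92.20286815933201}
```

View pics/top0.png

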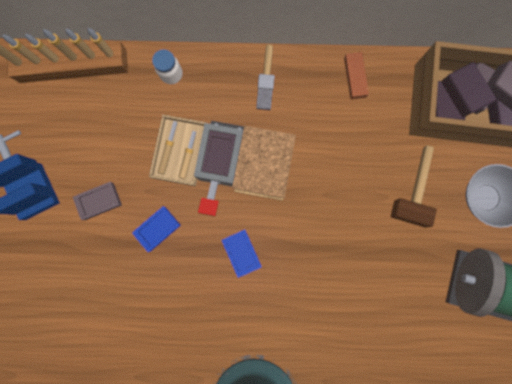

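View pics/scene0.png

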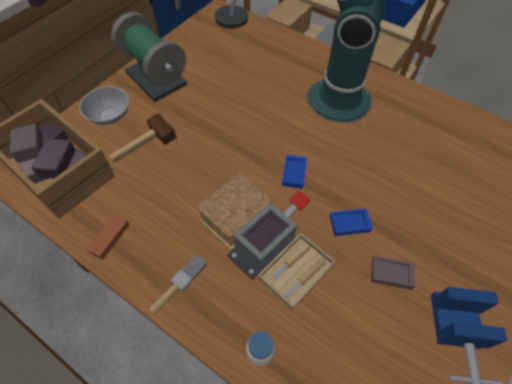

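The top view shows the nest at (219,153), its red paddle at (208,207) on the robot side, the cork board to the right at (265,163) and the chisel tray to the left at (178,150). Candidates for the inkstone:
- Dark stone in the nest cavity at (219,153): this one fits, being dark purple-grey and in the cavity.
- Spare stone, paler, on the bench at (97,201).
- Blue look-alikes at (157,229) and (241,254).

Next I'll measure the positions and view one crop to confirm.

Run:
```python
from h import *
im=ctrl.camera("top"); bgr=cv2.cvtColor(im,cv2.COLOR_RGB2BGR)
crop=cv2.resize(bgr[100:270,70:310],None,fx=3.3,fy=3.3,interpolation=cv2.INTER_CUBIC); cv2.imwrite("pics/crop0.png",crop)
hsv=cv2.cvtColor(bgr,cv2.COLOR_BGR2HSV)
H,S,V=[hsv[...,i].astype(int) for i in range(3)]
for p in [(219,153),(203,140),(234,182),(265,163),(208,207),(212,190),(150,300),(178,150)]: print(p,hsv[p[1],p[0]])
def rep(name,m,z,box):
    x0,y0,x1,y1=box; k=np.zeros(m.shape,np.uint8); k[y0:y1,x0:x1]=m[y0:y1,x0:x1]*255
    k=cv2.morphologyEx(k,cv2.MORPH_OPEN,np.ones((2,2)))
    c=max(cv2.findContours(k,cv2.RETR_EXTERNAL,cv2.CHAIN_APPROX_NONE)[0],key=cv2.contourArea)
    P=np.array([onplane("top",u,v,z)[:2] for u,v in c[:,0]],np.float32)
    print(name,cv2.contourArea(c),cv2.minAreaRect(c)[0],cv2.minAreaRect(P))
rep("red",((H<5)|(H>172))&(S>180)&(V>100),77,(190,190,225,225))
rep("stone",(V<80)&(S<120),83,(198,122,243,186))
rep("nest",(S<90),84,(190,118,246,190))
rep("cork",(V>120)&(H>5)&(H<25)&(S>60),82,(240,120,300,205))
```

```text
(219, 153) [166  47  93]
(203, 140) [103  13 134]
(234, 182) [ 14 104 172]
(265, 163) [ 14 112 173]
(208, 207) [  1 197 192]
(212, 190) [115  17 170]
(150, 300) [ 12 140 157]
(178, 150) [ 18  87 190]
red 207.5 (208.7808837890625, 207.4494171142578) ((481.422607421875, 119.28434753417969), (41.0860710144043, 35.998600006103516), 78.32490539550781)
stone 2.0 (206.0, 180.5) ((546.77490234375, 127.69992065429688), (2.465794801712036, 4.9274821281433105), 1.3142859935760498)
nest 2693.0 (213.64865112304688, 156.10812377929688) ((608.4932861328125, 112.12477111816406), (130.19378662109375, 169.4849090576172), 81.62510681152344)
cork 4909.5 (270.5, 163.0) ((595.1463623046875, -29.198524475097656), (209.39305114746094, 146.7572021484375), 1.30313241481781)
```

View pics/crop0.png

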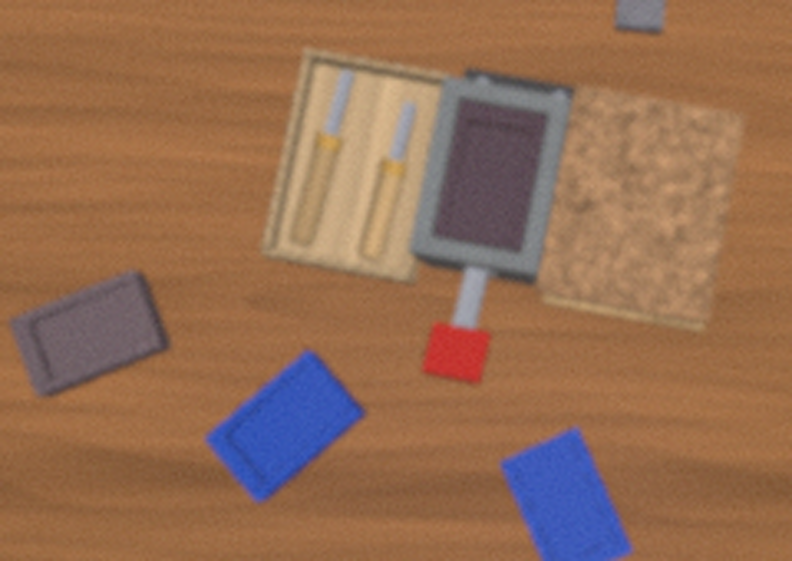

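The crop shows the dark purple stone in the grey nest at crop pixel (490,175). The spare is at (90,330) and the blue ones at (285,425) and (567,495); the red paddle is at (456,352) and the cork board at (645,200). So the stone in the nest is the target.

Run:
```python
from h import *
im=ctrl.camera("top"); bgr=cv2.cvtColor(im,cv2.COLOR_RGB2BGR)
hsv=cv2.cvtColor(bgr,cv2.COLOR_BGR2HSV); H,S,V=[hsv[...,i].astype(int) for i in range(3)]
m=((H>140)&(H<178)&(S>25)&(V<125)); k=np.zeros(m.shape,np.uint8); k[122:186,198:243]=m[122:186,198:243]*255
k=cv2.morphologyEx(k,cv2.MORPH_CLOSE,np.ones((3,3)))
c=max(cv2.findContours(k,cv2.RETR_EXTERNAL,cv2.CHAIN_APPROX_NONE)[0],key=cv2.contourArea)
P=np.array([onplane("top",u,v,83)[:2] for u,v in c[:,0]],np.float32); print("stone",cv2.minAreaRect(P))
q=lambda x,y,z:onplane("top",70+(x+.5)/3.3-.5,100+(y+.5)/3.3-.5,z)
for n,z,pts in [("cork",82,[(575,85),(743,113),(705,320),(543,292)]),("nest",84,[(444,78),(571,96),(540,268),(415,250)]),("paddle",77,[(433,324),(490,334),(481,382),(423,372)])]:
    Q=np.array([q(*p,z)[:2] for p in pts]); e=np.diff(np.vstack([Q,Q[:1]]),axis=0)
    print(n,Q.mean(0).round(1),np.linalg.norm(e,axis=1).round(0),np.degrees(np.arctan2(e[:,1],e[:,0])).round(1))
# where is hand in images?
s=ctrl.get_state()
for n in("top","scene"):
    c=ctrl.calibration(n);p=np.linalg.inv(np.array(c["cam_to_world"]))@np.r_[s["eef_pos"],1];print(n,p[:2]/p[2]*c["fx"]+[c["cx"],c["cy"]])
```

```text
stone ((616.8845825195312, 100.32044219970703), (65.30541229248047, 104.59054565429688), 80.65457153320312)
cork [599.2 -13.1] [128. 159. 122. 159.] [-98.4 170.6  81.5  -7. ]
nest [618.4  98.5] [ 97. 132.  94. 132.] [-96.9 171.6  83.1  -7.1]
paddle [483.4 121.1] [43. 36. 44. 36.] [-98.6 171.4  81.6  -9.5]
top [574.78940343 370.79576252]
scene [162.39264762  -0.36098162]
```

Nest at about (617.5, 99.5), yaw −9°, paddle at about (484, 121), board centre at about (599.5, −13.5). All three are consistent. I'll raise the arm first, to clear the grinder, then move across.

Call:
{"fn": "step_arm", "kwargs": {
  "targets": [
    [0, 0, 0, 0.05, 0, 0, 0],
    [0, 0, 0, 0.05, 0, 0, 0],
    [0, 0, 0, 0.05, 0, 0, 0],
    [0, 0.02, 0.025, 0.03, 0, 0, -3],
    [0, 0.03, 0.035, 0, 0, 0, -3],
    [0, 0.03, 0.035, 0, 0, 0, -3],
    [0, 0.03, 0.035, 0, 0, 0, -3],
    [0, 0.03, 0.035, 0, 0, 0, -3],
    [0, 0.03, 0.035, 0, 0, 0, -3],
    [0, 0.03, 0.035, 0, 0, 0, -3]
  ],
  "force": 20
}}

```text
time_s: 1.2
eef_pos: [370.9, -390.6, 411.7]
orientation: [[0.995, -0.104, 0.0], [-0.104, -0.995, -0.0], [0.0, 0.0, -1.0]]
ft_force: [0.7, -1.3, 0.3]
opening: 13.6
grasp_force: 0.0
```

Call:
{"fn": "step_arm", "kwargs": {
  "targets": [
    [0, 0.02, 0.04, 0, 0, 0, -3],
    [0, 0.02, 0.04, 0, 0, 0, 0],
    [0, 0.01, 0.045, 0, 0, 0, 0],
    [0, 0.01, 0.045, 0, 0, 0, 0],
    [0, 0.005, 0.045, 0, 0, 0, 0],
    [0, 0.005, 0.045, 0, 0, 0, 0],
    [0, 0.005, 0.045, 0, 0, 0, 0],
    [0, 0, 0.045, 0, 0, 0, 0],
    [0, 0, 0.045, 0, 0, 0, 0],
    [0, 0, 0, 0, 0, 0, 0]
  ]
}}

```text
time_s: 2.2
eef_pos: [444.5, 9.0, 412.1]
orientation: [[0.99, -0.143, 0.001], [-0.143, -0.99, 0.001], [0.001, -0.001, -1.0]]
ft_force: [-1.1, -1.1, -0.3]
opening: 0.2
grasp_force: 0.0
```

Call:
{"fn": "step_arm", "kwargs": {
  "targets": [
    [0, 0.019, 0.04, -0.02, 0, 0, -0.8],
    [0, 0.019, 0.04, -0.02, 0, 0, 0],
    [0, 0, 0.032, -0.03, 0, 0, 0],
    [0, 0, 0, -0.05, 0, 0, 0],
    [0, 0, 0, -0.05, 0, 0, 0],
    [0, 0, 0, -0.05, 0, 0, 0],
    [0, 0, 0, -0.045, 0, 0, 0],
    [0, 0, 0, -0.02, 0, 0, 0],
    [0, 0, 0, -0.01, 0, 0, 0],
    [0, 0, 0, 0, 0, 0, 0]
  ]
}}

```text
time_s: 3.2
eef_pos: [482.7, 114.2, 115.7]
orientation: [[0.986, -0.168, -0.002], [-0.168, -0.986, -0.0], [-0.002, 0.001, -1.0]]
ft_force: [0.6, -0.2, -0.1]
opening: 0.3
grasp_force: 0.0
```

Run:
```python
from h import *
s=ctrl.get_state();print(s["eef_pos"],s["joints"].round(0))
im=ctrl.camera("wrist");im2=ctrl.camera("scene")
a=cv2.resize(im2[140:320,190:350],None,fx=2.4,fy=2.4)
b=cv2.resize(im,None,fx=.75,fy=.75)
o=np.zeros((max(a.shape[0],b.shape[0]),a.shape[1]+b.shape[1],3),np.uint8);o[:a.shape[0],:a.shape[1]]=a;o[:b.shape[0],a.shape[1]:]=b
cv2.imwrite("pics/p1.png",cv2.cvtColor(o,cv2.COLOR_RGB2BGR))
```

```text
[482.68069657 114.15168223 115.69930003] [   9.   25.  -31.  117.   19.   43. -134.]
```

View pics/p1.png

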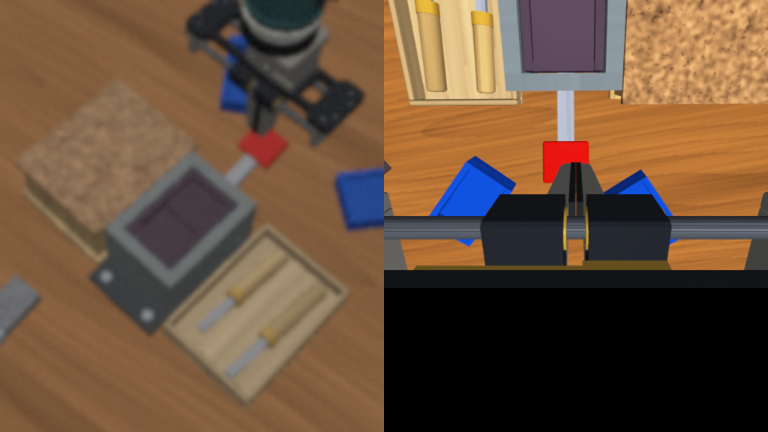

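The scene half shows the fingers just short of the paddle at (262,147). The wrist half shows the paddle at (566,160), slightly left of the fingertips at (575,165). I'll measure it from the wrist camera.

Run:
```python
from h import *
c=ctrl.calibration("wrist")
s=ctrl.get_state();T=np.eye(4);T[:3,:3]=s["orientation"];T[:3,3]=s["eef_pos"];T=T@np.array(c["hand_eye"]);print("cam",T[:3,3].round(0),T[:3,2].round(2))
f=lambda x,y,z:onplane("wrist",(x-384)/.75,y/.75,z).round(1)
print("paddle far edge L,R",f(543.5,142,77),f(588,142,77))
print("nest near",f(505,90,84),f(622,90,84), "with z=0",f(505,90,0))
print("cav",f(522,72,84),f(606,72,84))
print("cork near L",f(622,103,82))
p=np.linalg.inv(T)@np.r_[s["eef_pos"]-[0,0,17],1];print("tip px",p[:2]/p[2]*c["fx"]*.75+np.array([c["cx"],c["cy"]])*.75+[384,0])
```

```text
cam [556. 102. 270.] [-0.26  0.04 -0.97]
paddle far edge L,R [509.9 140.4  77. ] [503.   99.5  77. ]
nest near [561.5 161.7  84. ] [545.   64.4  84. ] with z=0 [563.9 188.5   0. ]
cav [573.2 144.2  84. ] [561.6  75.8  84. ]
cork near L [534.   65.2  82. ]
tip px [575.26982271 173.30670654]
```

Call:
{"fn": "step_arm", "kwargs": {
  "targets": [
    [0, 0.003, 0.009, -0.01, 0, 0, -0.3],
    [0, 0, 0, -0.01, 0, 0, 0],
    [0, 0, 0, -0.01, 0, 0, 0],
    [0, 0, 0, -0.01, 0, 0, 0],
    [0, 0, 0, -0.01, 0, 0, 0],
    [0, 0, 0, -0.01, 0, 0, 0],
    [0, 0, 0, 0, 0, 0, 0]
  ]
}}

```text
time_s: 4.0
eef_pos: [484.7, 124.4, 56.4]
orientation: [[0.985, -0.171, -0.002], [-0.171, -0.985, 0.0], [-0.002, 0.0, -1.0]]
ft_force: [-0.1, 0.1, 0.7]
opening: 0.7
grasp_force: 0.4
```

Call:
{"fn": "step_arm", "kwargs": {
  "targets": [
    [0, 0, 0, -0.008, 0, 0, 0],
    [0, 0, 0, -0.006, 0, 0, 0]
  ]
}}

```text
time_s: 4.2
eef_pos: [486.2, 124.2, 44.9]
orientation: [[0.985, -0.172, 0.001], [-0.172, -0.985, -0.001], [0.001, 0.001, -1.0]]
ft_force: [-20.4, -2.4, 77.8]
opening: 0.3
grasp_force: 40.2
```

Call:
{"fn": "step_arm", "kwargs": {
  "targets": [
    [0, 0, 0, -0.004, 0, 0, 0],
    [0, 0, 0, 0, 0, 0, 0]
  ]
}}

```text
time_s: 4.4
eef_pos: [486.3, 124.2, 44.9]
orientation: [[0.985, -0.172, 0.002], [-0.172, -0.985, -0.004], [0.003, 0.004, -1.0]]
ft_force: [-21.8, -4.7, 67.3]
opening: 0.1
grasp_force: 35.1
```

Run:
```python
from h import *
s=ctrl.get_state();print(s["eef_pos"],s["ft_force"])
im=ctrl.camera("wrist");im2=ctrl.camera("scene")
a=cv2.resize(im2[140:320,190:350],None,fx=2.4,fy=2.4)
b=cv2.resize(im,None,fx=.75,fy=.75)
o=np.zeros((max(a.shape[0],b.shape[0]),a.shape[1]+b.shape[1],3),np.uint8);o[:a.shape[0],:a.shape[1]]=a;o[:b.shape[0],a.shape[1]:]=b
cv2.imwrite("pics/p2.png",cv2.cvtColor(o,cv2.COLOR_RGB2BGR))
```

```text
[486.3084766  124.22348746  44.89399219] [-21.80506602  -4.68193922  67.29209172]
```

View pics/p2.png

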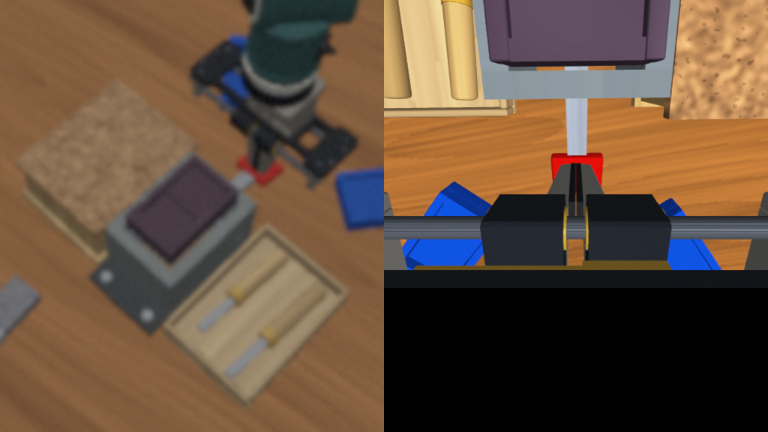

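The paddle is against its stop (67 N) and the stone stands proud of the rim, at (185,205) in the scene half. Next I'll back off upward and measure the stone.

Call:
{"fn": "step_arm", "kwargs": {
  "targets": [
    [0, 0, 0, 0.01, 0, 0, 0],
    [0, 0, 0, 0.02, 0, 0, 0],
    [0, 0, 0, 0.04, 0, 0, 0],
    [0, 0, 0, 0.05, 0, 0, 0],
    [0.0919, 0, 0, 0.05, 0, 0, 0],
    [0.0919, 0.03, -0.005, 0.02, 0, 0, 0],
    [0.0919, 0.03, -0.005, 0, 0, 0, 0],
    [0.0919, 0, 0, 0, 0, 0, 0],
    [0.0919, 0, 0, 0, 0, 0, 0]
  ]
}}

```text
time_s: 5.4
eef_pos: [546.0, 113.0, 228.4]
orientation: [[0.985, -0.173, -0.0], [-0.173, -0.985, -0.0], [-0.0, 0.0, -1.0]]
ft_force: [0.3, -0.4, -0.1]
opening: 38.4
grasp_force: 0.0
```

Run:
```python
from h import *
s=ctrl.get_state();print(s["eef_pos"],s["ft_force"],s["opening"],s["joints"].round(0))
im=ctrl.camera("wrist");b=cv2.cvtColor(im,cv2.COLOR_RGB2BGR);cv2.imwrite("pics/p3.png",b)
hsv=cv2.cvtColor(b,cv2.COLOR_BGR2HSV);H,S,V=[hsv[...,i].astype(int) for i in range(3)]
k=((H>135)&(H<172)&(S>25)&(V<140)&(V>45)).astype(np.uint8)*255
k=cv2.morphologyEx(k,cv2.MORPH_CLOSE,np.ones((7,7)));k=cv2.morphologyEx(k,cv2.MORPH_OPEN,np.ones((5,5)))
c=max(cv2.findContours(k,cv2.RETR_EXTERNAL,cv2.CHAIN_APPROX_NONE)[0],key=cv2.contourArea)
print(cv2.boundingRect(c))
P=np.array([onplane("wrist",u,v,113)[:2] for u,v in c[:,0]],np.float32); print("stone",cv2.minAreaRect(P))
```

```text
[545.96941783 113.00606358 228.38061901] [ 0.30634574 -0.39880207 -0.11315659] 38.36748096457932 [  12.   22.  -34.  103.   14.   59. -127.]
(216, 49, 76, 121)
stone ((617.4033203125, 101.83676147460938), (65.0807113647461, 104.1007308959961), 80.78581237792969)
```

View pics/p3.png

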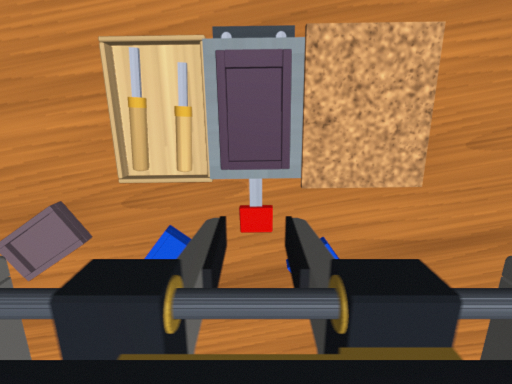

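The wrist view shows the stone at (253,110), raised in the nest, with the cork board to its right at (370,105). The stone measures (617.4, 101.8), yaw −9.2°. I'll grasp it across its 66 mm side.

Call:
{"fn": "step_arm", "kwargs": {
  "targets": [
    [0.0919, 0.03, -0.005, 0, 0, 0, 0.7],
    [0.0919, 0.03, -0.005, 0, 0, 0, 0],
    [0.0919, 0.0115, -0.001, -0.01, 0, 0, 0],
    [0.0919, 0, 0, -0.03, 0, 0, 0],
    [0.0919, 0, 0, 0, 0, 0, 0],
    [0.0919, 0, 0, 0, 0, 0, 0]
  ]
}}

```text
time_s: 6.05
eef_pos: [616.1, 103.2, 187.9]
orientation: [[0.987, -0.159, -0.003], [-0.159, -0.987, -0.0], [-0.003, 0.0, -1.0]]
ft_force: [0.6, 0.1, 1.2]
opening: 89.9
grasp_force: 0.0
```

Call:
{"fn": "step_arm", "kwargs": {
  "targets": [
    [0.0919, 0.001, -0.0015, -0.03, 0, 0, 0],
    [0.0919, 0, 0, -0.025, 0, 0, 0],
    [0.0919, 0, 0, -0.015, 0, 0, 0],
    [0.0919, 0, 0, -0.009, 0, 0, 0],
    [0.0919, 0, 0, 0, 0, 0, 0]
  ]
}}

```text
time_s: 6.55
eef_pos: [618.2, 101.3, 109.4]
orientation: [[0.987, -0.16, -0.001], [-0.16, -0.987, -0.0], [-0.001, 0.0, -1.0]]
ft_force: [-0.3, -0.3, 0.8]
opening: 91.8
grasp_force: 0.0
```

Call:
{"fn": "step_arm", "kwargs": {
  "targets": [
    [0.06, 0, 0, 0, 0, 0, 0],
    [0.06, 0, 0, 0, 0, 0, 0],
    [0.06, 0, 0, 0, 0, 0, 0],
    [0.06, 0, 0, 0, 0, 0, 0],
    [0.06, 0, 0, 0, 0, 0, 0],
    [0.06, 0, 0, 0, 0, 0, 0]
  ],
  "force": 25
}}

```text
time_s: 7.15
eef_pos: [619.0, 101.3, 110.4]
orientation: [[0.987, -0.16, 0.001], [-0.16, -0.987, 0.0], [0.001, -0.0, -1.0]]
ft_force: [-1.1, -0.2, 6.3]
opening: 65.6
grasp_force: 25.0
```

Call:
{"fn": "step_arm", "kwargs": {
  "targets": [
    [0.06, 0, 0, 0.006, 0, 0, 0],
    [0.06, 0, 0, 0.006, 0, 0, 0],
    [0.06, -0.0015, -0.01, 0, 0, 0, 0],
    [0.06, -0.003, -0.02, 0, 0, 0, 0],
    [0.06, -0.004, -0.025, 0, 0, 0, 0],
    [0.06, -0.004, -0.025, 0, 0, 0, 0],
    [0.06, -0.004, -0.02, 0, 0, 0, 0],
    [0.06, -0.002, -0.0135, 0, 0, 0, 0],
    [0.06, 0, 0, 0, 0, 0, 0],
    [0.06, 0, 0, 0, 0, 0, 0]
  ]
}}

```text
time_s: 8.15
eef_pos: [600.1, -11.8, 121.5]
orientation: [[0.987, -0.161, 0.0], [-0.161, -0.987, 0.001], [-0.0, -0.001, -1.0]]
ft_force: [0.2, 0.5, -5.1]
opening: 65.7
grasp_force: 25.0
```

Run:
```python
from h import *
s=ctrl.get_state();print(s["eef_pos"],s["ft_force"],s["opening"],s["grasp_force"])
a=ctrl.camera("scene")[140:320,160:350];b=ctrl.camera("wrist")
o=np.hstack([cv2.resize(a,(400,380)),cv2.resize(b,(400,380))]);cv2.imwrite("pics/p4.png",cv2.cvtColor(o,cv2.COLOR_RGB2BGR))
```

```text
[600.05916996 -11.81105914 121.53932552] [ 0.21016566  0.53303174 -5.10343601] 65.6551161353573 25.000061988830566
```

View pics/p4.png

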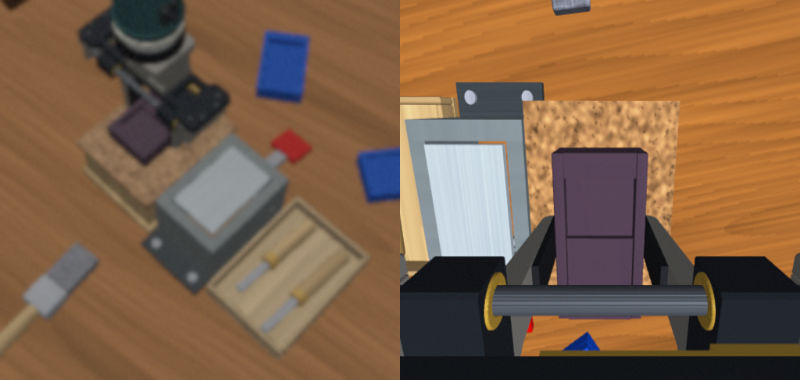

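The stone is held level over the middle of the board, at (600,230) in the wrist half. Lowering it gently.

Call:
{"fn": "step_arm", "kwargs": {
  "targets": [
    [0.06, 0, 0, -0.005, 0, 0, 0],
    [0.06, 0, 0, -0.005, 0, 0, 0],
    [0.06, 0, 0, -0.003, 0, 0, 0],
    [0.06, 0, 0, -0.002, 0, 0, 0],
    [0.06, 0, 0, -0.001, 0, 0, 0],
    [0.06, 0, 0, 0, 0, 0, 0]
  ]
}}

```text
time_s: 8.85
eef_pos: [600.0, -12.3, 105.4]
orientation: [[0.987, -0.16, -0.0], [-0.16, -0.987, 0.0], [-0.0, 0.0, -1.0]]
ft_force: [-0.1, 0.9, -5.2]
opening: 65.8
grasp_force: 25.0
```

Call:
{"fn": "step_arm", "kwargs": {
  "targets": [
    [0.06, 0, 0, -0.001, 0, 0, 0],
    [0.06, 0, 0, 0, 0, 0, 0]
  ]
}}

```text
time_s: 9.05
eef_pos: [600.1, -12.4, 104.6]
orientation: [[0.987, -0.161, 0.0], [-0.161, -0.987, -0.0], [0.0, 0.0, -1.0]]
ft_force: [-0.3, 0.4, -4.8]
opening: 65.6
grasp_force: 25.0
```

Call:
{"fn": "step_arm", "kwargs": {
  "targets": [
    [0.06, 0, 0, -0.001, 0, 0, 0],
    [0.06, 0, 0, 0, 0, 0, 0]
  ]
}}

```text
time_s: 9.25
eef_pos: [600.2, -12.4, 104.4]
orientation: [[0.987, -0.161, 0.0], [-0.161, -0.987, -0.0], [0.0, 0.0, -1.0]]
ft_force: [-3.2, 0.2, 3.2]
opening: 66.2
grasp_force: 25.0
```

Contact: the force changed sign, so the stone is resting on the board. Releasing and retreating.

Call:
{"fn": "step_arm", "kwargs": {
  "targets": [
    [0.0919, 0, 0, 0, 0, 0, 0],
    [0.0919, 0, 0, 0, 0, 0, 0],
    [0.0919, 0, 0, 0, 0, 0, 0],
    [0.0919, 0, 0, 0, 0, 0, 0],
    [0.0919, 0, 0, 0, 0, 0, 0],
    [0.0919, 0, 0, 0, 0, 0, 0]
  ]
}}

```text
time_s: 9.85
eef_pos: [600.1, -12.4, 103.5]
orientation: [[0.987, -0.16, -0.0], [-0.16, -0.987, 0.0], [-0.0, -0.0, -1.0]]
ft_force: [0.3, -0.5, 0.1]
opening: 91.7
grasp_force: 0.0
```

Call:
{"fn": "step_arm", "kwargs": {
  "targets": [
    [0.0919, 0, 0, 0.01, 0, 0, 0],
    [0.0919, 0, 0, 0.02, 0, 0, 0],
    [0.0919, 0, 0, 0.04, 0, 0, 0],
    [0.0919, 0, 0, 0.04, 0, 0, 0],
    [0.0919, -0.03, 0, 0.02, 0, 0, 0],
    [0.0919, -0.04, 0, 0, 0, 0, 0],
    [0.0919, -0.04, 0, 0, 0, 0, 0],
    [0.0919, 0, 0, 0, 0, 0, 0],
    [0.0919, 0, 0, 0, 0, 0, 0]
  ]
}}

```text
time_s: 10.75
eef_pos: [490.2, -12.6, 234.7]
orientation: [[0.987, -0.161, 0.002], [-0.161, -0.987, -0.001], [0.002, 0.001, -1.0]]
ft_force: [-0.1, -0.6, -0.5]
opening: 92.0
grasp_force: 0.0
```

Run:
```python
from h import *
s=ctrl.get_state();print(s["eef_pos"],s["ft_force"],s["opening"],s["time_s"])
b=cv2.cvtColor(ctrl.camera("wrist"),cv2.COLOR_RGB2BGR);cv2.imwrite("pics/p5.png",b)
hsv=cv2.cvtColor(b,cv2.COLOR_BGR2HSV);H,S,V=[hsv[...,i].astype(int) for i in range(3)]
def rect(n,k,z):
    k=k.astype(np.uint8)*255;k=cv2.morphologyEx(k,cv2.MORPH_CLOSE,np.ones((9,9)));k=cv2.morphologyEx(k,cv2.MORPH_OPEN,np.ones((5,5)))
    c=max(cv2.findContours(k,cv2.RETR_EXTERNAL,cv2.CHAIN_APPROX_NONE)[0],key=cv2.contourArea)
    P=np.array([onplane("wrist",u,v,z)[:2] for u,v in c[:,0]],np.float32); print(n,cv2.boundingRect(c),cv2.minAreaRect(P))
rect("stone",(H>135)&(H<172)&(S>25)&(V<140)&(V>45),107)
```

```text
[490.2447192  -12.59673338 234.73637338] [-0.07753552 -0.62255248 -0.47701802] 92.03657391838472 10.75
stone (198, 9, 74, 122) ((600.8953857421875, -12.44710922241211), (64.62752532958984, 102.89727020263672), 80.76363372802734)
```

View pics/p5.png

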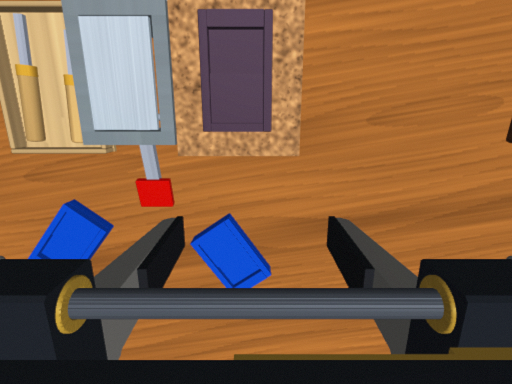

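The stone lies flat at (236,70) in the picture, which is (601, −12) in the world, about 2 mm from the board's centre and square to it. The gripper is clear, so I'm handing in.

```bash
python3 -c "
from bench import ctrl
print(ctrl.sign_off())"
```

```text
the job is handed in; nothing more can be done
None
```

The job is handed in: the paddle is fully down and the inkstone lies flat and square, about 2 mm from the cork board's centre by my measurement. The chisels, spare stone and mallet were not touched; the hand-in returned no verdict.

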